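# Stand the fallen framed panel back up on its display ledge

### The arm

A 7-joint arm with a two-finger parallel gripper is mounted at the origin on the work surface. World frame = base frame: x ahead of the robot, y to its left, z up, the work surface at z = 0. Lengths are in m, angles in rad, forces in N, time in s.
With the tool pointing down it reaches from about 0.35 to 0.9 m from the base axis. Payload 8.1 kg.
Tool frame: the origin (TCP) lies on the front face of the gripper's body, between the roots of the fingers; the fingertips stand 73 mm ahead of it and the grasp point (between the pads) lies 54 mm ahead of it (tip_extent is the distance from the TCP to the fingertips, in m); z points along the fingers, y is the direction in which the jaws open and shut (so a half turn about z gives the same grasp; the last joint's range is limited). The gripper opens to 85 mm and grips with 20 to 120 N. Pads are 22 mm wide; open, the fingers measure 114 mm over their backs; the gripper's body (76 mm by 85 mm) begins 54 mm behind the grasp point. The pads swing forward as they close: fully open they stand 13 mm farther back than shut.
Start: joints at [1.162, 0.434, 0.025, 1.573, -0.012, 1.134, -0.075], TCP at [0.188, -0.596, 0.304] pointing down, gripper open.
Joint ranges: [-2.62, 2.62], [-0.44, 2.09], [-1.27, 1.32], [0.08, 2.57], [-1.32, 4.46], [0.12, 2], [-2.74, 2.74]. Speed limits (rad/s): [2.22, 2.22, 3.01, 3.01, 3.14, 3.14, 3.14].

### API

Orientations are given as a unit quaternion [x, y, z, w].
In Python, from bench import * gives the robot as it stands.
- The arm moves only by the tool apply_moves, never from a script. Its arguments are lists of equal length, an entry for each row: "linear": the shift along the tool's x, y, z in cm, a list of three; "angular": the turn, a rotation vector about the tool's x, y, z in rad, a list of three; "grip": the finger opening in cm, from 0 to 8.54. In form: {"linear": [[tx, ty, tz], ...], "angular": [[rx, ry, rz], ...], "grip": [grip, ...]}. A call has 1 to 20 rows; each row is the pose to reach, as a shift and turn from the pose commanded when the call began, along the tool's axes at that moment; what a row does not reach only later rows make up. A row lasts 1/8 s, in which the tool goes at most 62.5 mm and 10.7 degrees, less where a joint would pass 70% of its speed; a pose out of reach is approached as far as the arm can. A call with a gripper value outside its range is refused whole. The fingers move at their own pace and stop on an object; "newtons" is the grip in N (left out, the last holds). Time passes only in rows, so rows that repeat a pose let the fingers close. It gives the time, the measured TCP pose, the force and the opening at its end, in the units of the state.
- sense(): the state, without advancing time (a new reading comes with each control period).
- read_camera(name): name is "side" or "top" or "wrist"; returns the picture (480x640x3 uint8, red, green, blue); there is no depth.
- camera_params(name): a dict with "mtx" (3x3 intrinsics, pixels), "world_from_camera" (4x4, takes a point from camera to world coordinates). Camera axes: x right, y down, z forward; pixel columns grow to the right and rows downward; lengths in m; the calibration is good to about 2 mm. The wrist camera is an equidistant fisheye: a pixel r from the principal point sees the ray r / f radians off the axis. A picture is of the moment at which its call begins: read the wrist's pose just before it. camera_params takes no time and is no camera call; for the wrist camera it gives the pose at the moment of the call.
- hand_in(): hands the job in, once; it reports no verdict.
The state is a dict: "time": time; "q": joint angles; "qd": joint speeds; "joint_torque": joint torques, N m; "tool_pos": TCP position; "ee_rot": TCP orientation; "wrist_force": force on the tool from outside, world axes, zero at the start; "moment": the same for the moment, N m; "finger_gap": opening from 0.0 (shut) to 1.0 (fully open).
Only numpy, scipy, OpenCV 4.12 (cv2) and the standard library are available. Lean on these libraries where they do the work, as an engineer would, in place of code of your own. Each camera call takes 0.05 s, during which the arm holds its last target.

### The job

The small framed panel has tipped back and leans on the rail of its display ledge. Tip it gently up off the rail, without pinching it, until it stands upright on its narrow foot by itself with nothing touching it; then slide it, still standing, along the ledge until the end of its foot touches the end stop, and leave it standing there. The frame is fragile, so never squeeze it or push it hard (20 N at most), do not let it fall over, and leave the ink jars, the cup and the stone weight where they are.

Things in the scene. Friction and masses are not known exactly. Their poses are not given: they have to be found in the camera images.
- panel: Framed panel, top-heavy: 0.4 to 0.75 kg, centre of mass about 105 mm above the foot's underside. Origin: centre of that underside; z up, y along its width, x out of the picture face. Foot 26 (x) x 202 (y) x 14 mm high; frame 18 x 200, from 14 to 115 mm high. Starts leaning back 25 degrees, its -x side on the rail. Topples if it leans over 6 degrees from upright. Breaks if pressed over 20 N.
- panel_top (a point): Centre of the top face of the panel's heavy brass header, 155 mm above the underside of the foot. The header is a bar 24 mm thick (panel x) x 190 mm wide (y) x 40 mm high, centred on the panel. At the start its lower back edge overhangs freely behind and above the rail. Let go while not quite level, the panel rocks on its foot for some seconds.
- foot_end (a point): On the panel: middle of the lower edge of the foot's end face at its +y end (101 mm from the panel's origin), the end that must touch the stop.
- ledge: Fixed display ledge on the desk. Origin: on the desk, below the line where the foot stands. Board 20 mm thick, x from -95 to +55 mm, y from -200 to +200 mm; z up. The rail runs along y behind the panel (-x); the stop is at the +y end. At the start the panel's width is parallel to the ledge's y. Friction of foot on board about 0.5 to 0.7.
- rail_mid (a point): Middle of the axis of the round steel rail (12 mm thick, 380 mm long, along the ledge's y), 56 mm behind the ledge's origin line (ledge -x) and 110 mm above the desk. The posts at its ends rise 8 mm above this axis.
- stop_face (a point): Middle of the end stop's flat face, at board level. The stop is a wood block at the ledge's +y end, 70 mm wide along x (from 30 mm behind the origin line to 40 mm before it) and 100 mm high above the board; its face looks to the ledge's -y.
- ink_a: Bystander: ink jar, 52 mm across, 75 mm high, in front of the ledge. Origin: centre of its underside.
- ink_b: Bystander: ink jar, 52 mm across, 65 mm high, in front of the ledge. Origin: centre of its underside.
- pen_cup: Bystander: clay cup, 76 mm across, 90 mm high, beyond the +y end of the ledge. Origin: centre of its underside.
- weight: Bystander: stone paperweight 60 x 100 x 25 mm, beyond the -y end of the ledge. Origin: centre of its underside.

How it is judged:
By the outcome, as a careful person would: the job done as asked, in the order asked, and still so for the second after the job is handed in, with the robot touching nothing.
It also fails if it takes over 72 s, if anything falls off the work surface, if the arm or the gripper's body presses on something with over 40 N, if the wrist force passes 120 N, or if a joint passes its speed limit or range.

## Working session

There is one attempt and no reset: what is moved stays moved. The work goes in short steps, Python scripts to look and compute and a tool call to move; the robot and the scene stay as the last step left them, time stands still between calls to the robot, and variables do not carry over. Pictures are saved under pics/ and viewed, and the job is handed in when it is done.

Besides the shell and the picture viewer there is one more tool, called in YAML: its name, and indented under it one key for each argument. apply_moves: Moves the arm, as the interface text tells. Its arguments: {"type":"object","properties":{"linear":{"type":"array","items":{"type":"array","items":{"type":"number"}}},"angular":{"type":"array","items":{"type":"array","items":{"type":"number"}}},"grip":{"type":"array","items":{"type":"number"}},"newtons":{"type":"number"}},"required":["linear","angular","grip"]}

```bash
ls; mkdir -p pics; python3 - <<'E'
from bench import *
import cv2,numpy as np
np.set_printoptions(precision=4,suppress=True)
print(sense())
for n in ["side","top","wrist"]:
    p=camera_params(n); print(n,p)
    cv2.imwrite(f"pics/{n}0.png",read_camera(n)[...,::-1])
E
```

```text
pics
{'time': 0.0, 'q': array([ 1.1624,  0.4352,  0.025 ,  1.5741, -0.0116,  1.134 , -0.0751]), 'qd': array([ 0.0004, -0.0007,  0.0017,  0.0011, -0.0013,  0.0003, -0.0017]), 'joint_torque': array([ -0.0006, -67.0476,   1.0253, -31.6213,   0.0157,   0.0124,
        -0.    ]), 'tool_pos': array([ 0.188 , -0.5956,  0.3031]), 'ee_rot': array([ 0.9883,  0.1523, -0.0002, -0.0008]), 'wrist_force': array([ 0.9237, -0.4323,  0.7482]), 'moment': array([-0.0739, -0.0288,  0.0314]), 'finger_gap': 1.0015427382859032}
side {'mtx': array([[523.6265,   0.    , 318.8731],
       [  0.    , 523.6265, 240.7973],
       [  0.    ,   0.    ,   1.    ]]), 'world_from_camera': array([[-0.7919, -0.3949,  0.4657,  0.0555],
       [-0.6106,  0.5141, -0.6024,  0.7356],
       [-0.0015, -0.7614, -0.6483,  0.9037],
       [ 0.    ,  0.    ,  0.    ,  1.    ]])}
top {'mtx': array([[468.236 ,   0.    , 317.9231],
       [  0.    , 468.236 , 231.8703],
       [  0.    ,   0.    ,   1.    ]]), 'world_from_camera': array([[ 0.0209, -0.9993,  0.0323,  0.5876],
       [-0.9998, -0.0211, -0.0044,  0.01  ],
       [ 0.0051, -0.0322, -0.9995,  1.1803],
       [ 0.    ,  0.    ,  0.    ,  1.    ]])}
wrist {'mtx': array([[371.6483,   0.    , 323.1804],
       [  0.    , 371.6483, 236.797 ],
       [  0.    ,   0.    ,   1.    ]]), 'world_from_camera': array([[ 0.3014, -0.9117, -0.2793,  0.2588],
       [-0.9535, -0.2885, -0.0873, -0.573 ],
       [-0.001 ,  0.2926, -0.9562,  0.374 ],
       [ 0.    ,  0.    ,  0.    ,  1.    ]])}
```

View pics/side0.png

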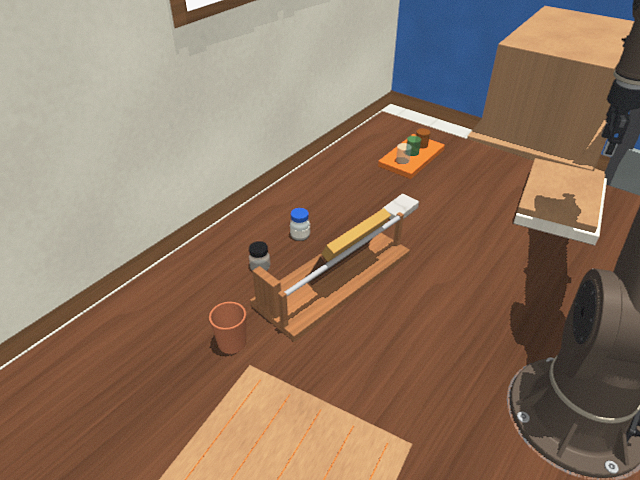

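View pics/top0.png

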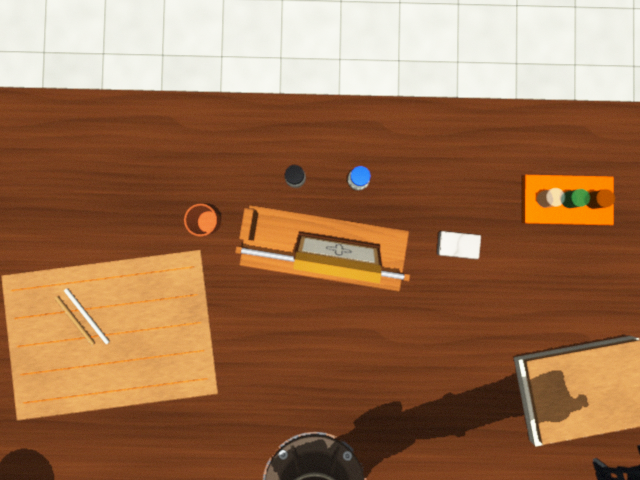

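Side view: the panel leans towards the robot; the stop is at the robot's left (side ~(268,285), top ~(252,224)). Next I'll take enlarged crops.

```bash
python3 - <<'E'
import cv2
a=cv2.imread('pics/top0.png')[195:300,225:425]; cv2.imwrite('pics/topc.png',cv2.resize(a,None,fx=4,fy=4,interpolation=cv2.INTER_CUBIC))
a=cv2.imread('pics/side0.png')[185:345,240:430]; cv2.imwrite('pics/sidec.png',cv2.resize(a,None,fx=4,fy=4,interpolation=cv2.INTER_CUBIC)[:600])
E
```

```text
(no output)
```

View pics/topc.png

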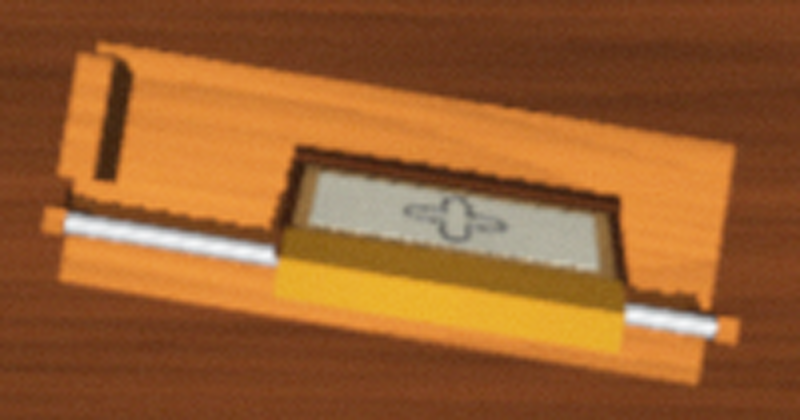

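View pics/sidec.png

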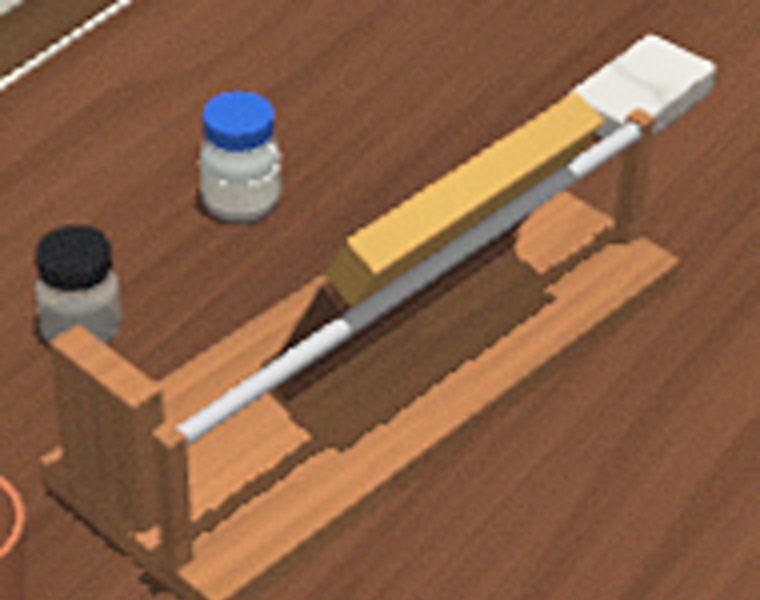

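```bash
cat > h.py <<'E'
import numpy as np
from scipy.spatial.transform import Rotation as R
np.set_printoptions(precision=4,suppress=True)
def proj(P,cp):
    T=np.linalg.inv(cp["world_from_camera"]); c=np.asarray(P)@T[:3,:3].T+T[:3,3]
    u=c@cp["mtx"].T; return u[...,:2]/u[...,2:]
def panel_pts(p,lean,dx,dy,yaw=0):
    # panel -> ledge coords; lean>0 = back, pivots at back-lower edge
    q=np.asarray(p,float)-[-.013,0,0]; q=R.from_euler('y',-lean).apply(q)
    q=q+[-.013,0,0]; q=R.from_euler('z',yaw).apply(q); return q+[dx,dy,.02]
def ledge2w(p,L): return R.from_euler('z',L[2]).apply(p)+[L[0],L[1],0]
E
cat > fit0.py <<'E'
from bench import *
from h import *
from scipy.optimize import least_squares
ct,cs=camera_params("top"),camera_params("side")
t=lambda a:np.array(a)/4+[225,195]; s=lambda a:np.array(a)/4+[240,185]
led=[((.055,-.2,.02),ct,t([735,145])),((-.095,-.2,.02),ct,t([697,385])),((-.095,.2,.02),ct,t([60,282])),((.055,.2,.02),ct,t([98,43])),
((-.056,.19,.11),ct,t([62,222])),((-.056,-.19,.11),ct,t([718,327])),((-.095,-.2,.02),cs,s([678,262])),
((-.056,.19,.11),cs,s([183,435])),((-.056,-.19,.11),cs,s([640,128]))]
pan=[((-.012,.095,.155),ct,t([275,298])),((-.012,-.095,.155),ct,t([620,352])),((.012,.095,.155),ct,t([277,258])),((.012,-.095,.155),ct,t([622,308])),
((.012,.095,.155),cs,s([350,242])),((-.012,.095,.155),cs,s([375,275])),((-.012,-.095,.155),cs,s([603,125])),((.012,-.095,.155),cs,s([578,95]))]
def f(v,full=False):
    r=[proj(ledge2w(np.array(p),v[:3]),c)-u for p,c,u in led]
    r+=[proj(ledge2w(panel_pts(p,v[5],v[3],v[4]),v[:3]),c)-u for p,c,u in pan]
    return np.array(r) if full else np.ravel(r)
o=least_squares(f,[.58,0,-.15,0,0,.436],loss='soft_l1')
print(o.x,np.degrees(o.x[[2,5]])); print(f(o.x,True))
E
python3 fit0.py
```

```text
[ 0.6046 -0.0149 -0.1373  0.0092 -0.0322  0.4852] [-7.868  27.8019]
[[ 0.0241 -0.1443]
 [ 0.3446 -0.2487]
 [-0.22   -0.0151]
 [ 0.1321 -0.0527]
 [ 0.0165  0.3289]
 [ 0.4397  0.3311]
 [ 1.0837 -0.682 ]
 [-1.3069  1.7766]
 [-0.4151 -0.0804]
 [-0.527  -0.5757]
 [-0.684  -0.3299]
 [ 0.2938 -0.0721]
 [ 1.0316  1.3165]
 [-0.4474  0.1605]
 [ 0.3162  0.5174]
 [ 0.2949 -0.2683]
 [-0.0875 -0.5281]]
```

```bash
cat >> fit0.py <<'E'
g=lambda v:f([*v,np.radians(25)])
o=least_squares(g,[.58,0,-.15,0,0],loss='soft_l1'); print(o.x, f([*o.x,np.radians(25)],True)[9:].round(1).tolist())
L=o.x[:3]
def ray(px,c,z):
    W=c["world_from_camera"]; d=W[:3,:3]@np.linalg.solve(c["mtx"],[*px,1]); k=(z-W[2,3])/d[2]; return W[:3,3]+k*d
for px,c in [(t([113,60]),ct),(t([96,180]),ct),(t([78,53]),ct),(s([160,393]),cs),(s([85,325]),cs)]:
    w=ray(px,c,.12); print(R.from_euler('z',-L[2]).apply(w-[L[0],L[1],0]))
E
python3 fit0.py|tail -6
```

```text
[ 0.6046 -0.0149 -0.1371  0.0016 -0.0313] [[-1.1, -0.2], [-0.9, 0.1], [-0.2, 0.0], [0.8, 1.4], [-0.6, -0.4], [0.3, -0.3], [0.4, -1.1], [-0.2, -1.1]]
[0.0402 0.175  0.12  ]
[-0.0284  0.1735  0.12  ]
[0.041  0.1952 0.12  ]
[-0.0302  0.179   0.12  ]
[0.0379 0.1736 0.12  ]
```

```bash
cat >> h.py <<'E'
L=np.array([.6046,-.0149,-.1371])
RL=R.from_euler('z',L[2])
Rt0=RL*R.from_matrix(np.array([[0,1,0],[1,0,0],[0,0,-1.]]))  # tool x=ledge y, y=ledge x, z=down
def w2l(p): return RL.inv().apply(np.asarray(p)-[L[0],L[1],0])
def go(s,target_l,tilt=0):
    Rc=R.from_quat(s["ee_rot"]); Rt=Rt0*R.from_euler('y',tilt)
    lin=Rc.inv().apply(ledge2w(np.array(target_l),L)-s["tool_pos"])*100
    print("lin cm",lin,"rotvec",(Rc.inv()*Rt).as_rotvec())
def rep(s):
    print("t",s["time"],"ledge tcp mm",w2l(s["tool_pos"])*1000,"F",s["wrist_force"],"gap mm",s["finger_gap"]*85.4,"oriErr",(Rt0.inv()*R.from_quat(s["ee_rot"])).as_rotvec())
E
python3 - <<'E'
import bench
from bench import *; from h import *
print([n for n in dir(bench) if n[0]!='_'], getattr(bench,'tip_extent',None))
s=sense(); rep(s); go(s,[-.055,-.0315,.29]); print(w2l([0,0,0]))
E
```

```text
['PlanningError', 'camera_params', 'hand_in', 'read_camera', 'sense', 'tip_extent'] 0.0726
t 0.15 ledge tcp mm [-333.2581 -632.3045  303.2985] F [-0.1422  0.6288 -0.4239] gap mm 85.44217303230207 oriErr [0.0011 0.0006 1.1279]
lin cm [ 50.8883 -42.3579   1.3764] rotvec [-0.0011 -0.0006 -1.1279]
[-0.601  -0.0679  0.    ]
```

apply_moves:
  linear:
    - [3.4,-2.8,0.1]
    - [6.8,-5.6,0.2]
    - [10.2,-8.5,0.3]
    - [13.6,-11.3,0.4]
    - [17,-14.1,0.5]
    - [20.4,-17,0.6]
    - [23.8,-19.8,0.7]
    - [27.1,-22.6,0.8]
    - [30.5,-25.4,0.8]
    - [33.9,-28.2,0.9]
    - [37.3,-31,1]
    - [40.7,-33.9,1.1]
    - [44.1,-36.7,1.2]
    - [47.5,-39.5,1.3]
    - [50.9,-42.4,1.4]
    - [50.9,-42.4,1.4]
    - [50.9,-42.4,1.4]
  angular:
    - [0,0,-0.075]
    - [0,0,-0.15]
    - [0,0,-0.225]
    - [0,0,-0.3]
    - [0,0,-0.375]
    - [0,0,-0.45]
    - [0,0,-0.525]
    - [0,0,-0.6]
    - [0,0,-0.675]
    - [0,0,-0.75]
    - [0,0,-0.825]
    - [0,0,-0.9]
    - [0,0,-0.975]
    - [0,0,-1.05]
    - [0,0,-1.128]
    - [0,0,-1.128]
    - [0,0,-1.128]
  grip: [7.4,7.4,7.4,7.4,7.4,7.4,7.4,7.4,7.4,7.4,7.4,7.4,7.4,7.4,7.4,7.4,7.4]
  newtons: 20

```text
time: 2.28
tool_pos: [0.5456, -0.039, 0.2895]
ee_rot: [0.754, 0.657, -0.001, -0.0]
wrist_force: [-0.5, -1.0, -0.1]
finger_gap: 0.868
```

```bash
python3 - <<'E'
from bench import *; from h import *; import cv2
s=sense(); rep(s); go(s,[-.055,-.0315,.211])
for n in ["wrist","top"]: cv2.imwrite(f"pics/{n}1.png",read_camera(n)[...,::-1])
E
```

```text
t 2.275 ledge tcp mm [-55.202  -31.9186 289.5158] F [-0.4672 -0.9969 -0.09  ] gap mm 74.10924363853343 oriErr [ 0.001  -0.0006  0.0006]
lin cm [0.0467 0.0278 7.8515] rotvec [-0.001   0.0006 -0.0006]
```

View pics/wrist1.png

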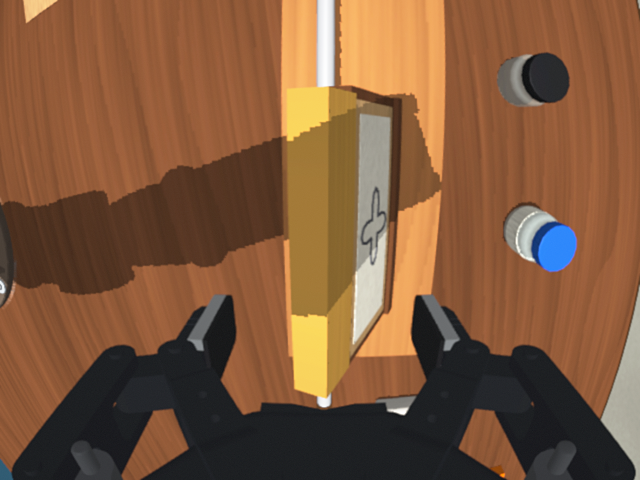

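Wrist view: the header runs from about (287,88)–(330,88) to (293,392)–(328,398), between the open fingers. I'll check its y position with the fisheye model.

```bash
cat >> h.py <<'E'
def fish_ray(px,c,z):
    d=np.array(px,float)-c["mtx"][:2,2]; r=np.hypot(*d); th=r/c["mtx"][0,0]
    v=np.array([*(d/r*np.sin(th)),np.cos(th)]); W=c["world_from_camera"]; v=W[:3,:3]@v
    return w2l(W[:3,3]+v*(z-W[2,3])/v[2])*1000
E
python3 - <<'E'
from bench import *; from h import *
c=camera_params("wrist")
print("exp corners", [panel_pts(p,np.radians(25),-.0005,-.0313)*1000 for p in [(-.012,.095,.155),(.012,.095,.155),(-.012,-.095,.155),(.012,-.095,.155)]])
for px,z in [((287,88),.161),((331,88),.171),((293,391),.161),((327,398),.171)]: print(fish_ray(px,c,z))
E
```

```text
exp corners [array([-78.0995,  63.7   , 160.9003]), array([-56.3481,  63.7   , 171.0432]), array([ -78.0995, -126.3   ,  160.9003]), array([ -56.3481, -126.3   ,  171.0432])]
[-74.5542  62.909  161.    ]
[-51.5856  61.6007 171.    ]
[ -76.6888 -130.5664  161.    ]
[ -53.2827 -127.9824  171.    ]
```

apply_moves:
  linear:
    - [0,0.1,1]
    - [-0.1,0.1,2]
    - [-0.1,0.1,3]
    - [-0.1,0.1,4]
    - [-0.1,0.1,5]
    - [-0.1,0.1,6]
    - [-0.1,0.1,7]
    - [-0.1,0.1,7.8]
    - [-0.1,0.1,7.8]
  angular:
    - [0,0,0]
    - [0,0,0]
    - [0,0,0]
    - [0,0,0]
    - [0,0,0]
    - [0,0,0]
    - [0,0,0]
    - [0,0,0]
    - [0,0,0]
  grip: [7.4,7.4,7.4,7.4,7.4,7.4,7.4,7.4,7.4]

```text
time: 3.5
tool_pos: [0.5465, -0.0396, 0.2113]
ee_rot: [0.754, 0.657, -0.0, -0.0]
wrist_force: [-0.6, -0.2, 0.4]
finger_gap: 0.864
```

```bash
python3 - <<'E'
from bench import *; from h import *; import cv2
s=sense(); rep(s)
for n in ["side"]: cv2.imwrite(f"pics/{n}2.png",cv2.resize(read_camera(n)[170:330,240:440,::-1],None,fx=4,fy=4)[:600])
E
```

```text
t 3.5 ledge tcp mm [-54.1975 -32.434  211.2515] F [-0.5689 -0.1627  0.4008] gap mm 73.8219908648652 oriErr [ 0.0011 -0.0001 -0.0001]
```

View pics/side2.png

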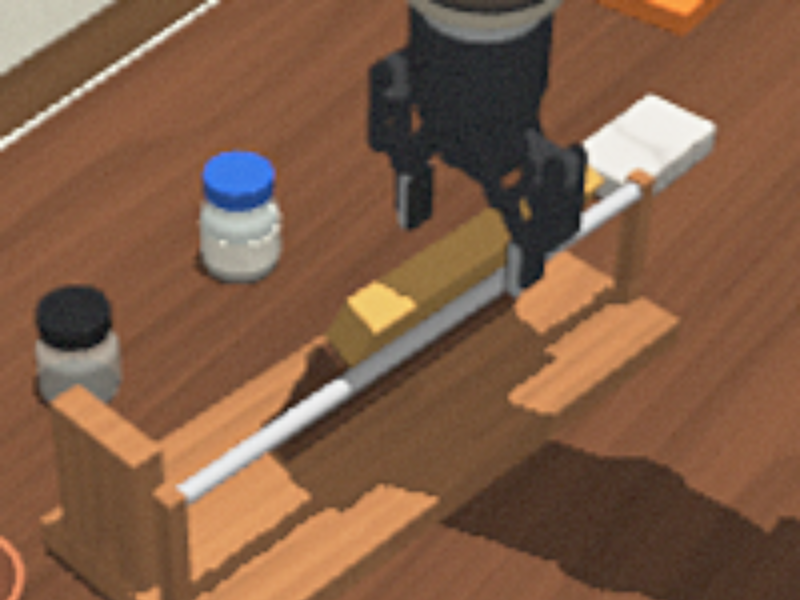

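apply_moves:
  linear:
    - [0,-0.1,0]
    - [0,-0.1,0]
    - [0,-0.1,0]
    - [0,0,0]
    - [0,0.2,0]
    - [0,0.4,0]
    - [0,0.6,0]
    - [0,0.8,0]
    - [0,1.0,0]
    - [0,1.15,0]
    - [0,1.3,0]
    - [0,1.45,0]
    - [0,1.6,0]
    - [0,1.75,0]
    - [0,1.9,0]
    - [0,2.05,0]
    - [0,2.2,0]
    - [0,2.35,0]
    - [0,2.5,0]
    - [0,2.5,0]
  angular:
    - [0,0,0]
    - [0,0,0]
    - [0,0,0]
    - [0,0,0]
    - [0,0,0]
    - [0,0,0]
    - [0,0,0]
    - [0,0,0]
    - [0,0,0]
    - [0,0,0]
    - [0,0,0]
    - [0,0,0]
    - [0,0,0]
    - [0,0,0]
    - [0,0,0]
    - [0,0,0]
    - [0,0,0]
    - [0,0,0]
    - [0,0,0]
    - [0,0,0]
  grip: [5.6,5.6,5.6,5.6,5.6,5.6,5.6,5.6,5.6,5.6,5.6,5.6,5.6,5.6,5.6,5.6,5.6,5.6,5.6,5.6]

```text
time: 6.05
tool_pos: [0.5717, -0.0431, 0.2119]
ee_rot: [0.754, 0.657, 0.0, 0.0]
wrist_force: [-0.8, -0.6, 0.3]
finger_gap: 0.651
```

```bash
python3 - <<'E'
from bench import *; from h import *; import cv2
s=sense(); rep(s)
for n in ["side"]: cv2.imwrite(f"pics/{n}3.png",cv2.resize(read_camera(n)[170:330,240:440,::-1],None,fx=4,fy=4)[:600])
cv2.imwrite("pics/w3.png",read_camera("wrist")[...,::-1])
E
```

```text
t 6.05 ledge tcp mm [-28.7348 -32.3881 211.8825] F [-0.8193 -0.6121  0.2821] gap mm 55.60998333783277 oriErr [-0.0002  0.      0.    ]
```

View pics/side3.png

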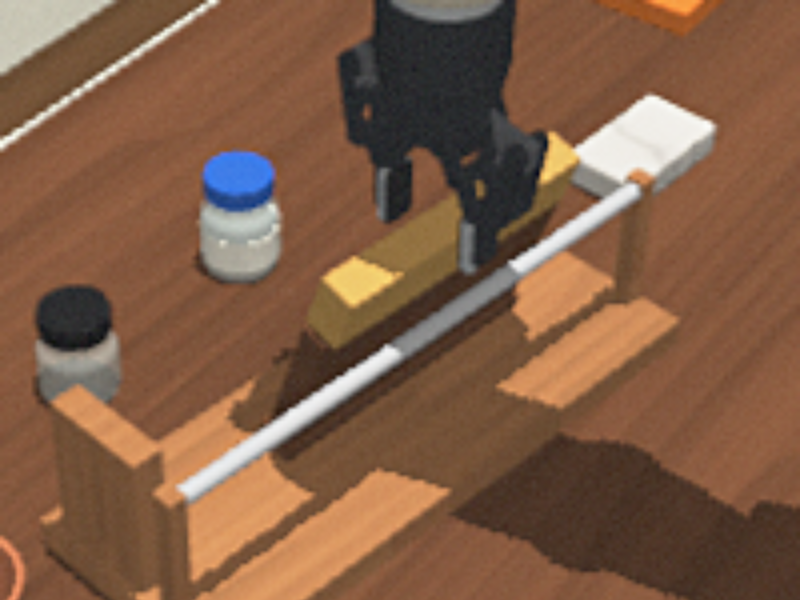

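View pics/w3.png

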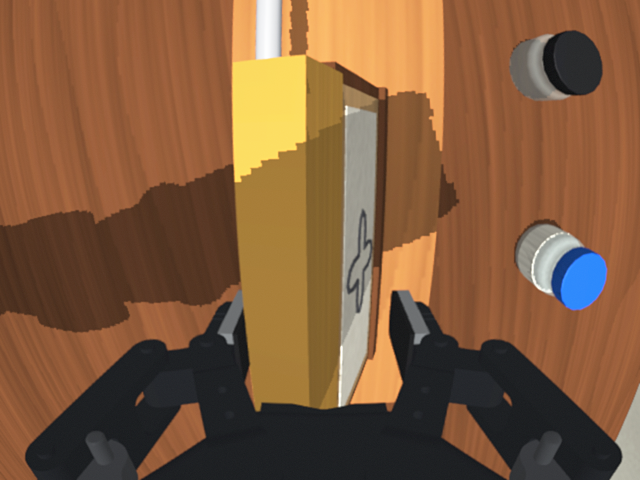

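```bash
python3 - <<'E'
from bench import *; from h import *
c=camera_params("wrist")
for px,z in [((233,63),.168),((306,56),.175)]: print(fish_ray(px,c,z))
for d in (16,17,17.5,18,19): print(d,[panel_pts(p,np.radians(d),.002,-.0325)*1000 for p in [(-.012,.095,.155),(.012,.095,.155)]])
E
```

```text
[-57.0395  63.2509 168.    ]
[-34.1746  63.1231 175.    ]
16 [array([-52.7625,  62.5   , 169.2712]), array([-29.6922,  62.5   , 175.8865])]
17 [array([-55.3613,  62.5   , 168.5196]), array([-32.41  ,  62.5   , 175.5365])]
17.5 [array([-56.6557,  62.5   , 168.1268]), array([-33.7665,  62.5   , 175.3438])]
18 [array([-57.9466,  62.5   , 167.7228]), array([-35.1212,  62.5   , 175.1392])]
19 [array([-60.5175,  62.5   , 166.8809]), array([-37.8251,  62.5   , 174.6946])]
```

apply_moves:
  linear:
    - [0,0.1,0]
    - [0,0.2,0]
    - [0,0.3,0]
    - [0,0.4,0]
    - [0,0.5,0]
    - [0,0.6,0]
    - [0,0.7,0]
    - [0,0.8,0]
    - [0,0.9,0]
    - [0,1.0,0]
    - [0,1.1,0]
    - [0,1.2,0]
    - [0,1.3,0]
    - [0,1.3,0]
    - [0,1.3,0]
    - [0,1.3,0]
    - [0,1.3,0]
  angular:
    - [0,0,0]
    - [0,0,0]
    - [0,0,0]
    - [0,0,0]
    - [0,0,0]
    - [0,0,0]
    - [0,0,0]
    - [0,0,0]
    - [0,0,0]
    - [0,0,0]
    - [0,0,0]
    - [0,0,0]
    - [0,0,0]
    - [0,0,0]
    - [0,0,0]
    - [0,0,0]
    - [0,0,0]
  grip: [5.5,5.4,5.3,5.2,5.1,5.0,4.9,4.8,4.7,4.6,4.5,4.4,4.3,4.2,4.1,4.0,4.0]

```text
time: 8.28
tool_pos: [0.5844, -0.0448, 0.2119]
ee_rot: [0.754, 0.657, -0.0, 0.0]
wrist_force: [-0.4, 0.2, -0.3]
finger_gap: 0.469
```

```bash
python3 - <<'E'
from bench import *; from h import *; import cv2
s=sense(); rep(s)
cv2.imwrite("pics/w4.png",read_camera("wrist")[...,::-1])
E
```

```text
t 8.275 ledge tcp mm [-15.9144 -32.384  211.8895] F [-0.358   0.2316 -0.2544] gap mm 40.01691285061689 oriErr [ 0. -0. -0.]
```

View pics/w4.png

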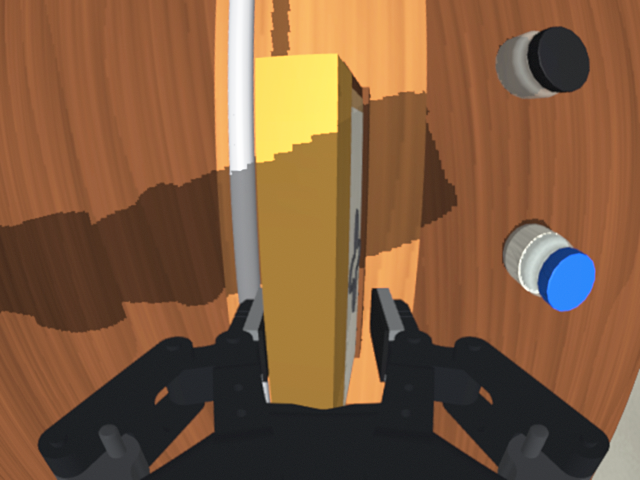

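apply_moves:
  linear:
    - [0,0,0]
    - [0,0,0]
    - [0,0,0]
    - [0,0.05,0]
    - [0,0.1,0]
    - [0,0.15,0]
    - [0,0.2,0]
    - [0,0.25,0]
    - [0,0.3,0]
    - [0,0.35,0]
    - [0,0.4,0]
    - [0,0.45,0]
    - [0,0.5,0]
    - [0,0.55,0]
    - [0,0.6,0]
    - [0,0.65,0]
    - [0,0.7,0]
    - [0,0.75,0]
    - [0,0.8,0]
    - [0,0.8,0]
  angular:
    - [0,0,0]
    - [0,0,0]
    - [0,0,0]
    - [0,0,0]
    - [0,0,0]
    - [0,0,0]
    - [0,0,0]
    - [0,0,0]
    - [0,0,0]
    - [0,0,0]
    - [0,0,0]
    - [0,0,0]
    - [0,0,0]
    - [0,0,0]
    - [0,0,0]
    - [0,0,0]
    - [0,0,0]
    - [0,0,0]
    - [0,0,0]
    - [0,0,0]
  grip: [3.9,3.8,3.7,3.6,3.6,3.6,3.6,3.6,3.6,3.6,3.6,3.6,3.6,3.6,3.6,3.6,3.6,3.6,3.6,3.6]

```text
time: 10.82
tool_pos: [0.5925, -0.0459, 0.212]
ee_rot: [0.754, 0.657, 0.0, 0.0]
wrist_force: [1.0, 0.2, -0.2]
finger_gap: 0.419
```

```bash
python3 - <<'E'
from bench import *; from h import *; import cv2
s=sense(); rep(s)
cv2.imwrite("pics/w5.png",read_camera("wrist")[...,::-1])
E
```

```text
t 10.825 ledge tcp mm [ -7.7985 -32.3585 211.9548] F [ 1.0314  0.2411 -0.1751] gap mm 35.74035402515893 oriErr [-0.0002 -0.     -0.    ]
```

View pics/w5.png

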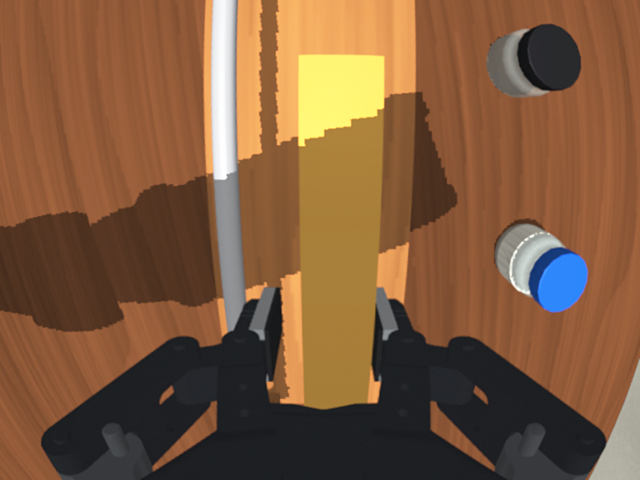

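The panel has passed balance and now rests on the front finger (right pad at about (378,330)). I'll ease it down to level.

apply_moves:
  linear:
    - [0,0.05,0]
    - [0,0.1,0]
    - [0,0.15,0]
    - [0,0.2,0]
    - [0,0.25,0]
    - [0,0.3,0]
    - [0,0.35,0]
    - [0,0.4,0]
    - [0,0.45,0]
    - [0,0.5,0]
    - [0,0.55,0]
    - [0,0.6,0]
    - [0,0.65,0]
    - [0,0.7,0]
    - [0,0.75,0]
    - [0,0.8,0]
    - [0,0.85,0]
    - [0,0.9,0]
    - [0,0.95,0]
    - [0,0.95,0]
  angular:
    - [0,0,0]
    - [0,0,0]
    - [0,0,0]
    - [0,0,0]
    - [0,0,0]
    - [0,0,0]
    - [0,0,0]
    - [0,0,0]
    - [0,0,0]
    - [0,0,0]
    - [0,0,0]
    - [0,0,0]
    - [0,0,0]
    - [0,0,0]
    - [0,0,0]
    - [0,0,0]
    - [0,0,0]
    - [0,0,0]
    - [0,0,0]
    - [0,0,0]
  grip: [3.6,3.6,3.6,3.6,3.6,3.6,3.6,3.6,3.6,3.6,3.6,3.6,3.6,3.6,3.6,3.6,3.6,3.6,3.6,3.6]

```text
time: 13.38
tool_pos: [0.6018, -0.0472, 0.2119]
ee_rot: [0.754, 0.657, -0.0, 0.0]
wrist_force: [-0.3, -0.1, -0.6]
finger_gap: 0.423
```

```bash
python3 - <<'E'
from bench import *; from h import *; import cv2
s=sense(); rep(s)
cv2.imwrite("pics/w6.png",read_camera("wrist")[...,::-1])
E
```

```text
t 13.375 ledge tcp mm [  1.6322 -32.4034 211.9022] F [-0.2903 -0.058  -0.5565] gap mm 36.125157249833656 oriErr [-0. -0.  0.]
```

View pics/w6.png

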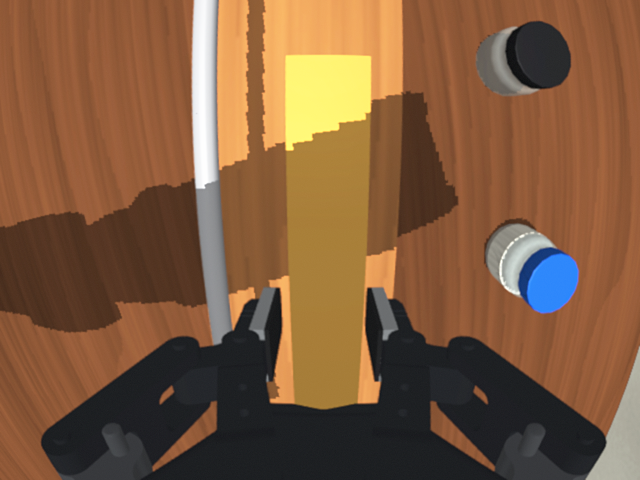

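Clear gaps on both sides. I'll dwell, then open, dwell again, and look.

apply_moves:
  linear:
    - [0,0,0]
    - [0,0,0]
    - [0,0,0]
    - [0,0,0]
    - [0,0,0]
    - [0,0,0]
    - [0,0,0]
    - [0,0,0]
    - [0,0,0]
    - [0,0,0]
    - [0,0,0]
    - [0,0,0]
    - [0,0,0]
    - [0,0,0]
    - [0,0,0]
  angular:
    - [0,0,0]
    - [0,0,0]
    - [0,0,0]
    - [0,0,0]
    - [0,0,0]
    - [0,0,0]
    - [0,0,0]
    - [0,0,0]
    - [0,0,0]
    - [0,0,0]
    - [0,0,0]
    - [0,0,0]
    - [0,0,0]
    - [0,0,0]
    - [0,0,0]
  grip: [3.6,3.6,3.8,4.0,4.4,4.8,5.2,5.6,6,6.4,6.8,7.2,7.4,7.4,7.4]

```text
time: 15.3
tool_pos: [0.6018, -0.0472, 0.2119]
ee_rot: [0.754, 0.657, -0.0, 0.0]
wrist_force: [0.5, 0.4, -0.4]
finger_gap: 0.871
```

```bash
python3 - <<'E'
from bench import *; from h import *; import cv2
s=sense(); rep(s); c=camera_params("wrist")
cv2.imwrite("pics/w7.png",read_camera("wrist")[...,::-1])
for px in [(286,55),(371,55)]: print(fish_ray(px,c,.175))
cv2.imwrite(f"pics/side7.png",cv2.resize(read_camera("side")[170:330,240:440,::-1],None,fx=4,fy=4)[:600])
E
```

```text
t 15.3 ledge tcp mm [  1.6175 -32.3741 211.9231] F [ 0.5382  0.399  -0.3537] gap mm 74.41619877430279 oriErr [-0.     -0.0001 -0.    ]
[ -9.3568  63.5769 175.    ]
[ 14.8529  63.7015 175.    ]
```

View pics/w7.png

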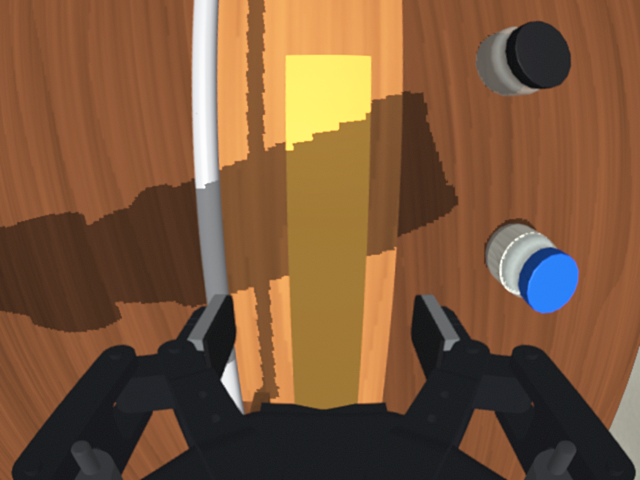

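View pics/side7.png

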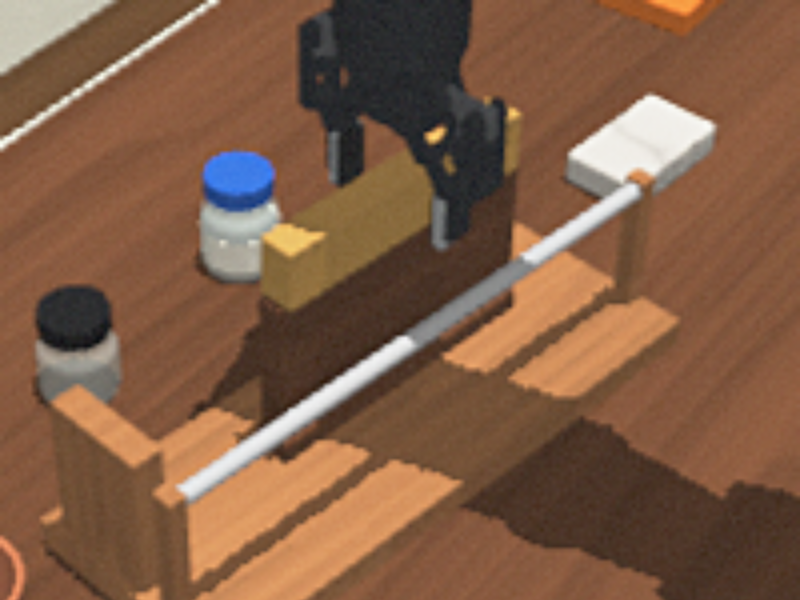

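The panel stands on its own with the fingers clear. Next I'll raise, move to the −y end, tilt the tool and close the fingers.

apply_moves:
  linear:
    - [0,0,-0.7]
    - [0,0,-2]
    - [0,0,-3.5]
    - [0,0,-5]
    - [0,0,-6.5]
    - [0,0,-8]
    - [0,0,-9]
    - [-2,0.1,-9]
    - [-4,0.1,-9]
    - [-6.2,0.1,-9]
    - [-8.4,0.1,-9]
    - [-10.6,0.1,-9]
    - [-12.8,0.1,-9]
    - [-15,0.1,-9]
    - [-17,0.1,-9]
    - [-17,0.1,-9]
    - [-17,0.1,-9]
  angular:
    - [0,0,0]
    - [0,0,0]
    - [0,0,0]
    - [0,0,0]
    - [0,0,0]
    - [0,0,0]
    - [0,0,0]
    - [0,0.08,0]
    - [0,0.16,0]
    - [0,0.24,0]
    - [0,0.32,0]
    - [0,0.4,0]
    - [0,0.48,0]
    - [0,0.56,0]
    - [0,0.6,0]
    - [0,0.6,0]
    - [0,0.6,0]
  grip: [7.4,7.4,7.4,7.4,7.4,7.4,7.4,7.4,5,3,1,0,0,0,0,0,0]

```text
time: 17.52
tool_pos: [0.5798, -0.2145, 0.3023]
ee_rot: [0.72, 0.628, 0.223, -0.194]
wrist_force: [-0.5, 0.8, 1.1]
finger_gap: -0.002
```

```bash
python3 - <<'E'
from bench import *; from h import *; import cv2
s=sense(); rep(s); go(s,[.0025,-.205,.145],.6)
cv2.imwrite(f"pics/side8.png",cv2.resize(read_camera("side")[110:310,230:480,::-1],None,fx=3,fy=3)[:600])
a=read_camera("top")[...,::-1]
cv2.imwrite("pics/top8.png",cv2.resize(a[195:300,225:425],None,fx=4,fy=4,interpolation=cv2.INTER_CUBIC))
E
```

```text
t 17.525 ledge tcp mm [   2.7146 -201.077   302.3113] F [-0.5105  0.8201  1.1407] gap mm -0.19156067961112558 oriErr [ 0.0002  0.6    -0.0017]
lin cm [-9.2063 -0.0274 12.7619] rotvec [-0.0007 -0.      0.0015]
```

View pics/side8.png

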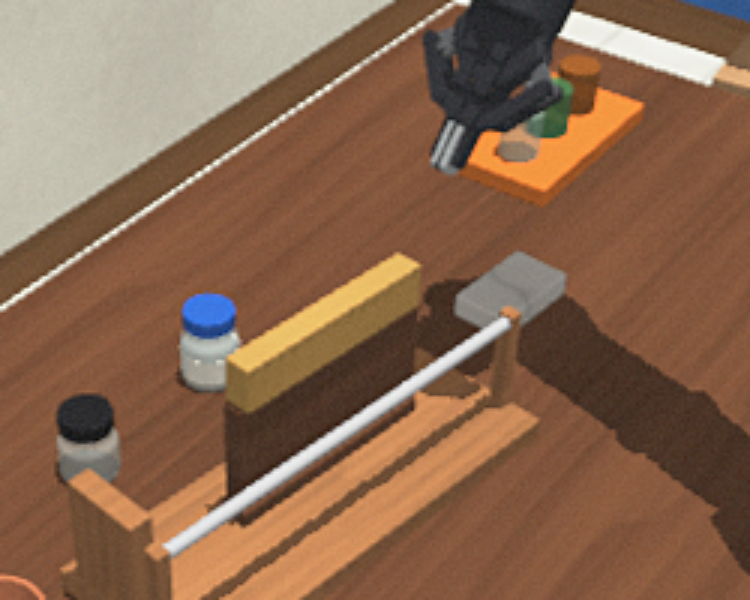

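View pics/top8.png

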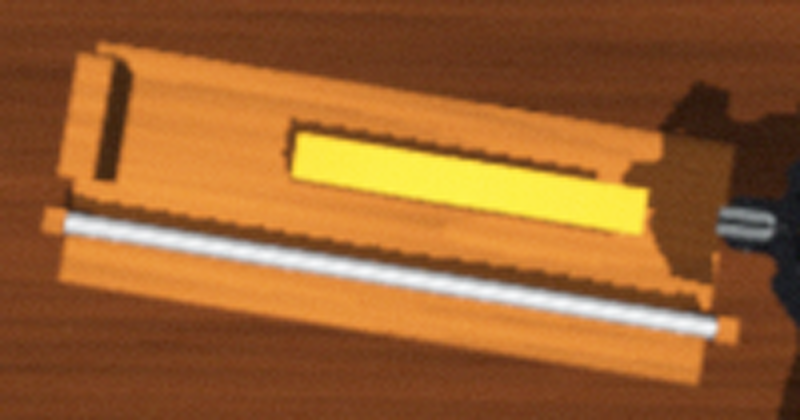

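```bash
cat >> h.py <<'E'
def pin_ray(px,c,z):
    W=c["world_from_camera"]; d=W[:3,:3]@np.linalg.solve(c["mtx"],[*px,1]); k=(z-W[2,3])/d[2]; return w2l(W[:3,3]+k*d)*1000
E
python3 - <<'E'
from bench import *; from h import *
c=camera_params("top")
for p in [(297,131),(291,179),(640,235),(648,188)]: print(pin_ray(np.array(p)/4+[225,195],c,.175))
s=sense(); go(s,[.0025,-.195,.155],.6)
E
```

```text
[ 14.9597  63.4167 175.    ]
[-11.001   62.5063 175.    ]
[ -11.1906 -127.1782  175.    ]
[  14.4082 -127.5711  175.    ]
lin cm [-7.8779 -0.0336 12.4939] rotvec [-0.0009  0.0002  0.0026]
```

apply_moves:
  linear:
    - [-0.8,0,1.2]
    - [-1.6,0,2.5]
    - [-2.4,0,3.8]
    - [-3.2,0,5]
    - [-4,0,6.2]
    - [-4.8,0,7.5]
    - [-5.5,0,8.8]
    - [-6.3,0,10]
    - [-7.1,0,11.2]
    - [-7.9,0,12.5]
    - [-7.9,0,12.5]
    - [-7.9,0,12.5]
  angular:
    - [0,0,0]
    - [0,0,0]
    - [0,0,0]
    - [0,0,0]
    - [0,0,0]
    - [0,0,0]
    - [0,0,0]
    - [0,0,0]
    - [0,0,0]
    - [0,0,0]
    - [0,0,0.002]
    - [0,0,0.002]
  grip: [0,0,0,0,0,0,0,0,0,0,0,0]

```text
time: 19.12
tool_pos: [0.5805, -0.2104, 0.1545]
ee_rot: [0.721, 0.627, 0.223, -0.194]
wrist_force: [-0.0, 0.2, 0.3]
finger_gap: -0.002
```

```bash
python3 - <<'E'
from bench import *; from h import *; import cv2
s=sense(); rep(s); go(s,[.0025,-.155,.155],.6)
cv2.imwrite(f"pics/side9.png",cv2.resize(read_camera("side")[110:310,230:480,::-1],None,fx=3,fy=3)[:600])
cv2.imwrite("pics/w9.png",read_camera("wrist")[...,::-1])
E
```

```text
t 19.125 ledge tcp mm [   2.8539 -196.9261  154.4523] F [-0.0019  0.2303  0.2818] gap mm -0.179712294447761 oriErr [0.0002 0.6001 0.0018]
lin cm [ 3.491  -0.0423  2.3224] rotvec [ 0.0003 -0.0001 -0.0017]
```

View pics/side9.png

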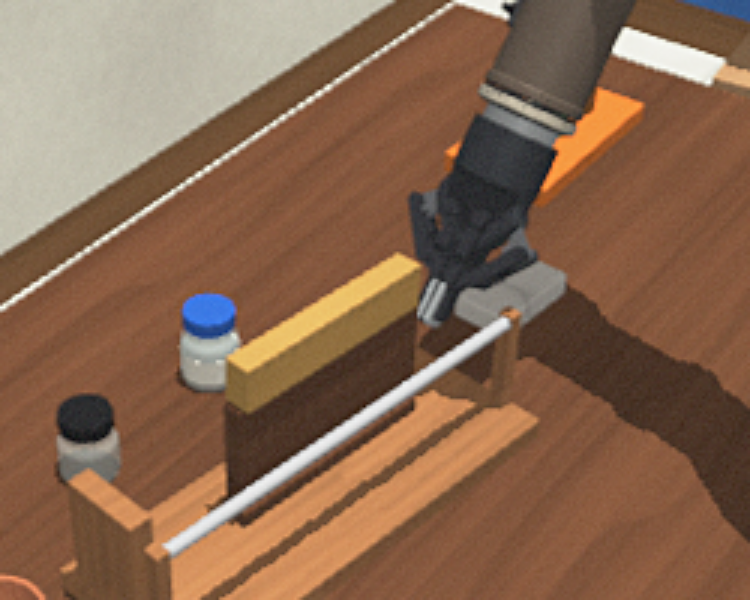

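View pics/w9.png

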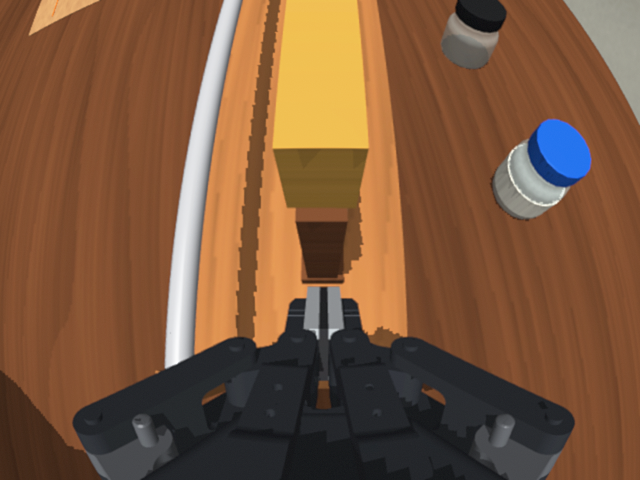

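apply_moves:
  linear:
    - [0.12,0,0.08]
    - [0.25,0,0.17]
    - [0.37,0,0.25]
    - [0.5,0,0.34]
    - [0.62,0,0.42]
    - [0.74,0,0.51]
    - [0.87,0,0.59]
    - [0.95,0,0.65]
    - [1.03,0,0.71]
    - [1.11,0,0.76]
    - [1.2,0,0.82]
    - [1.28,0,0.88]
    - [1.36,0,0.93]
    - [1.45,0,0.99]
    - [1.53,0,1.05]
    - [1.65,0,1.13]
    - [1.77,0,1.21]
    - [1.9,0,1.3]
    - [2.02,0,1.38]
    - [2.02,0,1.38]
  angular:
    - [0,0,0]
    - [0,0,0]
    - [0,0,0]
    - [0,0,0]
    - [0,0,0]
    - [0,0,0]
    - [0,0,0]
    - [0,0,0]
    - [0,0,0]
    - [0,0,0]
    - [0,0,0]
    - [0,0,0]
    - [0,0,0]
    - [0,0,0]
    - [0,0,0]
    - [0,0,0]
    - [0,0,0]
    - [0,0,0]
    - [0,0,0]
    - [0,0,0]
  grip: [0,0,0,0,0,0,0,0,0,0,0,0,0,0,0,0,0,0,0,0]

```text
time: 21.72
tool_pos: [0.5836, -0.1858, 0.1541]
ee_rot: [0.721, 0.627, 0.223, -0.195]
wrist_force: [0.2, -2.9, -0.2]
finger_gap: 0.0
```

```bash
cat > look.py <<'E'
from bench import *; from h import *; import cv2,sys
n=sys.argv[1]
s=sense(); rep(s)
cv2.imwrite(f"pics/side{n}.png",cv2.resize(read_camera("side")[110:310,230:480,::-1],None,fx=3,fy=3)[:600])
a=read_camera("top")[...,::-1]
cv2.imwrite(f"pics/top{n}.png",cv2.resize(a[195:300,225:425],None,fx=4,fy=4,interpolation=cv2.INTER_CUBIC))
E
python3 look.py 10
```

```text
t 21.725 ledge tcp mm [   2.5666 -172.136   154.0926] F [ 0.2455 -2.9048 -0.1667] gap mm 0.025101234848085092 oriErr [0.0009 0.6003 0.0015]
```

View pics/side10.png

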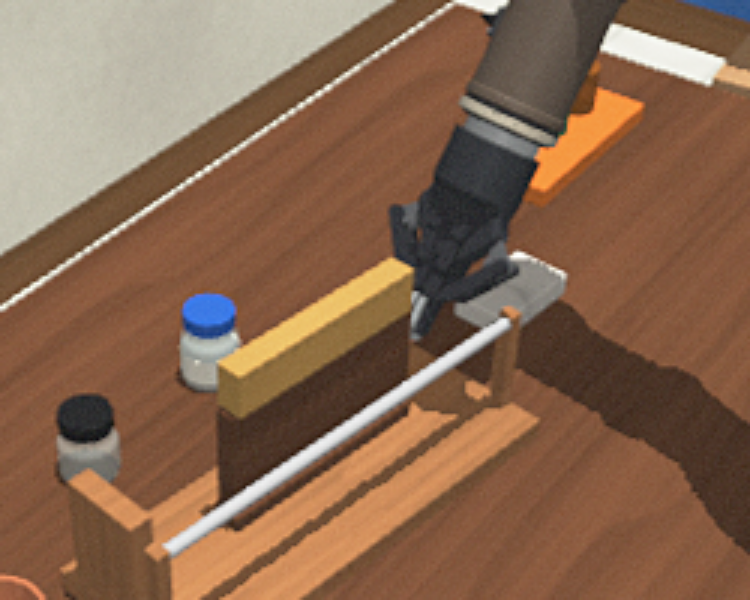

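View pics/top10.png

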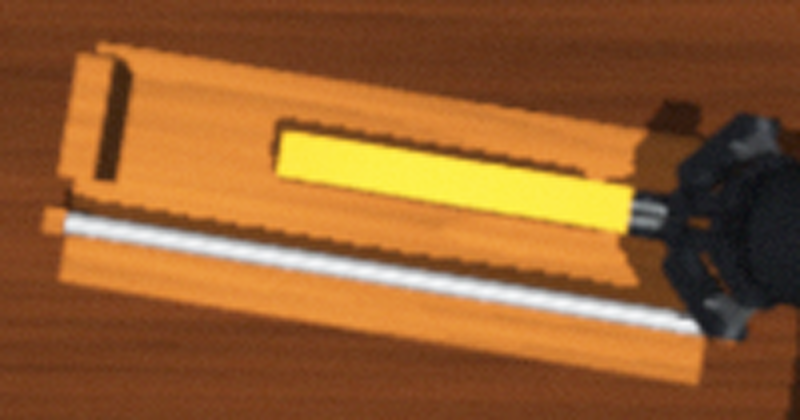

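apply_moves:
  linear:
    - [0.08,0,0.06]
    - [0.2,0,0.14]
    - [0.36,0,0.25]
    - [0.53,0,0.36]
    - [0.69,0,0.47]
    - [0.86,0,0.59]
    - [1.02,0,0.7]
    - [1.19,0,0.81]
    - [1.35,0,0.93]
    - [1.52,0,1.04]
    - [1.68,0,1.15]
    - [1.85,0,1.27]
    - [2.01,0,1.38]
    - [2.18,0,1.49]
    - [2.34,0,1.6]
    - [2.51,0,1.72]
    - [2.67,0,1.83]
    - [2.84,0,1.94]
    - [2.95,0,2.02]
    - [3.0,0,2.05]
  angular:
    - [0,0,0]
    - [0,0,0]
    - [0,0,0]
    - [0,0,0]
    - [0,0,0]
    - [0,0,0]
    - [0,0,0]
    - [0,0,0]
    - [0,0,0]
    - [0,0,0]
    - [0,0,0]
    - [0,0,0]
    - [0,0,0]
    - [0,0,0]
    - [0,0,0]
    - [0,0,0]
    - [0,0,0]
    - [0,0,0]
    - [0,0,0]
    - [0,0,0]
  grip: [0,0,0,0,0,0,0,0,0,0,0,0,0,0,0,0,0,0,0,0]

```text
time: 24.32
tool_pos: [0.5886, -0.1501, 0.1541]
ee_rot: [0.721, 0.627, 0.223, -0.194]
wrist_force: [-0.4, -3.3, -0.8]
finger_gap: 0.005
```

```bash
python3 look.py 11
```

```text
t 24.325 ledge tcp mm [   2.6673 -136.072   154.1415] F [-0.3784 -3.2537 -0.8138] gap mm 0.4483876072490748 oriErr [0.0007 0.6    0.0018]
```

View pics/top11.png

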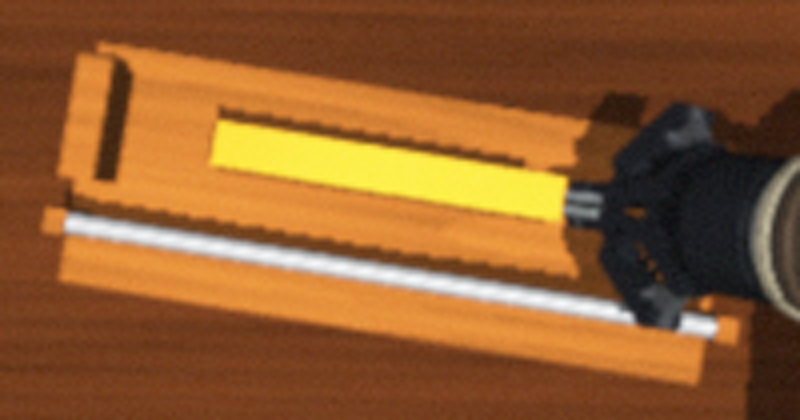

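View pics/side11.png

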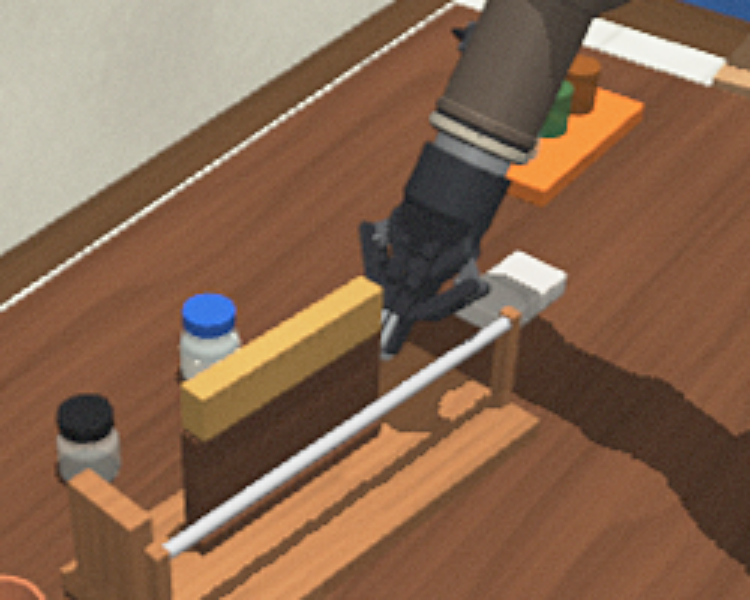

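```bash
python3 - <<'E'
from bench import *; from h import *
c=camera_params("top")
for p in [(218,119),(211,164),(561,221),(568,177)]: print(pin_ray(np.array(p)/4+[225,195],c,.175))
E
```

```text
[ 14.6438 106.3325 175.    ]
[ -9.8113 106.1735 175.    ]
[-10.4463 -84.1319 175.    ]
[ 13.477  -84.2067 175.    ]
```

apply_moves:
  linear:
    - [0.08,0,0.06]
    - [0.2,0,0.14]
    - [0.36,0,0.25]
    - [0.53,0,0.36]
    - [0.69,0,0.47]
    - [0.86,0,0.59]
    - [1.02,0,0.7]
    - [1.19,0,0.81]
    - [1.35,0,0.93]
    - [1.52,0,1.04]
    - [1.68,0,1.15]
    - [1.85,0,1.27]
    - [2.01,0,1.38]
    - [2.18,0,1.49]
    - [2.34,0,1.6]
    - [2.51,0,1.72]
    - [2.67,0,1.83]
    - [2.84,0,1.94]
    - [2.95,0,2.02]
    - [3.0,0,2.05]
  angular:
    - [0,0,0]
    - [0,0,0]
    - [0,0,0]
    - [0,0,0]
    - [0,0,0]
    - [0,0,0]
    - [0,0,0]
    - [0,0,0]
    - [0,0,0]
    - [0,0,0]
    - [0,0,0]
    - [0,0,0]
    - [0,0,0]
    - [0,0,0]
    - [0,0,0]
    - [0,0,0]
    - [0,0,0]
    - [0,0,0]
    - [0,0,0]
    - [0,0,0]
  grip: [0,0,0,0,0,0,0,0,0,0,0,0,0,0,0,0,0,0,0,0]

```text
time: 26.92
tool_pos: [0.5937, -0.1141, 0.1542]
ee_rot: [0.721, 0.627, 0.223, -0.194]
wrist_force: [-0.6, -3.0, 0.1]
finger_gap: 0.001
```

```bash
python3 look.py 12
```

```text
t 26.925 ledge tcp mm [  2.7184 -99.7289 154.1684] F [-0.5697 -3.0342  0.0624] gap mm 0.07477106356631617 oriErr [0.0007 0.6    0.0018]
```

View pics/top12.png

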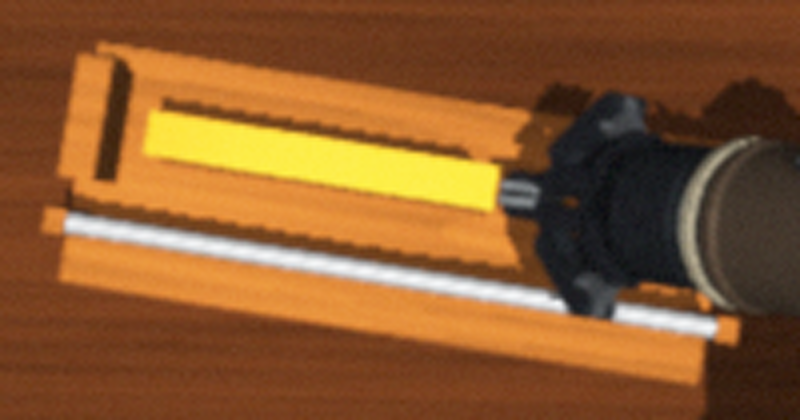

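View pics/side12.png

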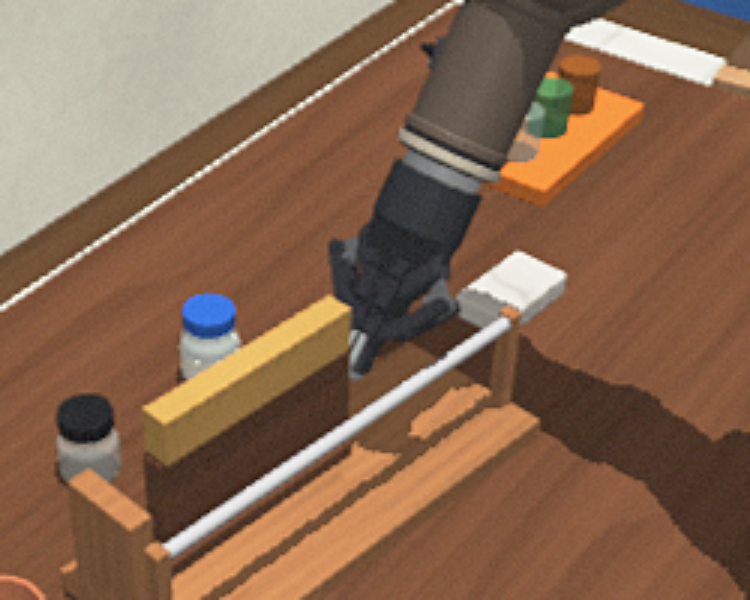

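apply_moves:
  linear:
    - [0.08,0,0.06]
    - [0.2,0,0.14]
    - [0.33,0,0.23]
    - [0.45,0,0.31]
    - [0.58,0,0.4]
    - [0.7,0,0.48]
    - [0.82,0,0.56]
    - [0.95,0,0.65]
    - [1.07,0,0.73]
    - [1.2,0,0.82]
    - [1.3,0,0.89]
    - [1.4,0,0.96]
    - [1.4,0,0.96]
  angular:
    - [0,0,0]
    - [0,0,0]
    - [0,0,0]
    - [0,0,0]
    - [0,0,0]
    - [0,0,0]
    - [0,0,0]
    - [0,0,0]
    - [0,0,0]
    - [0,0,0]
    - [0,0,0]
    - [0,0,0]
    - [0,0,0]
  grip: [0,0,0,0,0,0,0,0,0,0,0,0,0]

```text
time: 28.65
tool_pos: [0.596, -0.0971, 0.1542]
ee_rot: [0.721, 0.627, 0.223, -0.195]
wrist_force: [-0.3, -2.1, -0.2]
finger_gap: -0.001
```

```bash
cat > look2.py <<'E'
from bench import *; from h import *; import cv2,sys
n=sys.argv[1]
s=sense(); rep(s)
b=cv2.resize(read_camera("side")[235:310,235:335,::-1],None,fx=6,fy=6,interpolation=cv2.INTER_CUBIC)
a=cv2.resize(read_camera("top")[195:255,230:330,::-1],None,fx=2.5*2.4,fy=2.5,interpolation=cv2.INTER_CUBIC)
cv2.imwrite(f"pics/z{n}.png",np.vstack([b,a]))
E
python3 look2.py 13
```

```text
t 28.65 ledge tcp mm [  2.7313 -82.642  154.1805] F [-0.2576 -2.1231 -0.194 ] gap mm -0.06500852711737884 oriErr [0.0008 0.6002 0.0017]
```

View pics/z13.png

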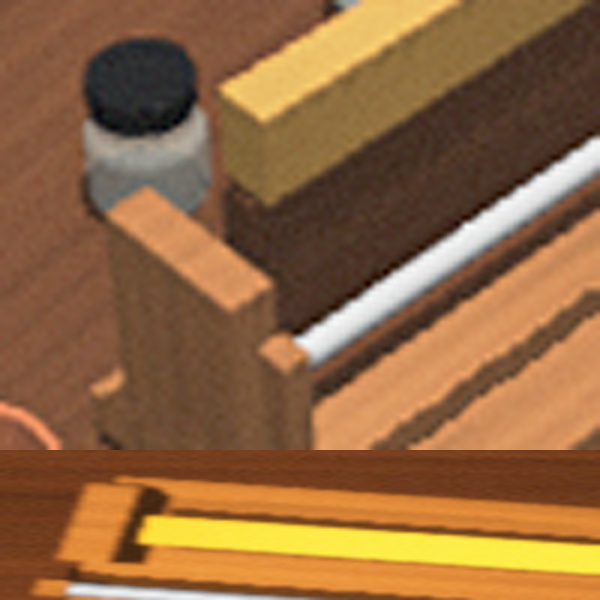

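apply_moves:
  linear:
    - [0.05,0,0.03]
    - [0.09,0,0.06]
    - [0.13,0,0.09]
    - [0.17,0,0.12]
    - [0.21,0,0.14]
    - [0.25,0,0.17]
    - [0.29,0,0.2]
    - [0.33,0,0.23]
  angular:
    - [0,0,0]
    - [0,0,0]
    - [0,0,0]
    - [0,0,0]
    - [0,0,0]
    - [0,0,0]
    - [0,0,0]
    - [0,0,0]
  grip: [0,0,0,0,0,0,0,0]

```text
time: 29.75
tool_pos: [0.5966, -0.0934, 0.1541]
ee_rot: [0.721, 0.627, 0.223, -0.194]
wrist_force: [0.3, -1.9, 0.1]
finger_gap: -0.0
```

apply_moves:
  linear:
    - [0.03,0,0.02]
    - [0.06,0,0.04]
    - [0.08,0,0.06]
  angular:
    - [0,0,0]
    - [0,0,0]
    - [0,0,0]
  grip: [0,0,0]

```text
time: 30.12
tool_pos: [0.5967, -0.0924, 0.1541]
ee_rot: [0.721, 0.627, 0.223, -0.194]
wrist_force: [-0.6, -3.9, -0.0]
finger_gap: -0.002
```

```bash
python3 look2.py 14
```

```text
t 30.125 ledge tcp mm [  2.8053 -77.8606 154.121 ] F [-0.6276 -3.8601 -0.0113] gap mm -0.17621830197528576 oriErr [0.0006 0.6    0.002 ]
```

View pics/z14.png

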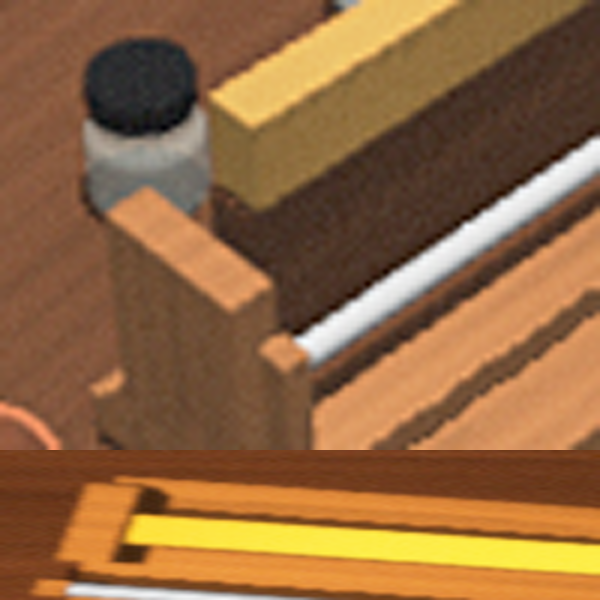

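apply_moves:
  linear:
    - [0.03,0,0.02]
    - [0.06,0,0.04]
    - [0.08,0,0.06]
  angular:
    - [0,0,0]
    - [0,0,0]
    - [0,0,0]
  grip: [0,0,0]

```text
time: 30.6
tool_pos: [0.5969, -0.0915, 0.1541]
ee_rot: [0.721, 0.627, 0.223, -0.194]
wrist_force: [-0.7, -3.3, 1.2]
finger_gap: 0.003
```

apply_moves:
  linear:
    - [0.03,0,0.02]
    - [0.05,0,0.03]
    - [0.06,0,0.04]
  angular:
    - [0,0,0]
    - [0,0,0]
    - [0,0,0]
  grip: [0,0,0]

```text
time: 30.98
tool_pos: [0.597, -0.0907, 0.1541]
ee_rot: [0.721, 0.627, 0.223, -0.194]
wrist_force: [-0.6, -4.5, 1.0]
finger_gap: -0.002
```

apply_moves:
  linear:
    - [0.02,0,0.01]
    - [0.04,0,0.03]
    - [0.04,0,0.03]
  angular:
    - [0,0,0]
    - [0,0,0]
    - [0,0,0]
  grip: [0,0,0]

```text
time: 31.35
tool_pos: [0.5971, -0.0902, 0.1541]
ee_rot: [0.721, 0.627, 0.223, -0.194]
wrist_force: [-0.2, -3.3, 1.5]
finger_gap: -0.0
```

apply_moves:
  linear:
    - [0.02,0,0.01]
    - [0.04,0,0.03]
    - [0.05,0,0.04]
  angular:
    - [0,0,0]
    - [0,0,0]
    - [0,0,0]
  grip: [0,0,0]

```text
time: 31.72
tool_pos: [0.5972, -0.0896, 0.154]
ee_rot: [0.721, 0.627, 0.223, -0.194]
wrist_force: [-0.6, -4.1, 2.2]
finger_gap: -0.002
```

```bash
python3 look2.py 15; python3 look.py 15
```

```text
t 31.725 ledge tcp mm [  2.8593 -75.0512 154.0491] F [-0.6178 -4.07    2.1922] gap mm -0.1605921596825836 oriErr [0.0005 0.6    0.002 ]
t 31.825 ledge tcp mm [  2.8414 -75.0395 154.045 ] F [-1.6692 -4.7304  1.3036] gap mm -0.0295337865217215 oriErr [0.0005 0.6    0.002 ]
```

View pics/z15.png

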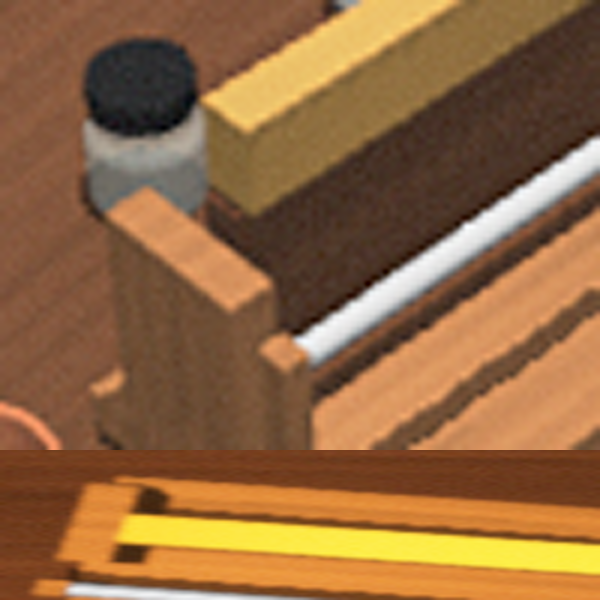

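View pics/side15.png

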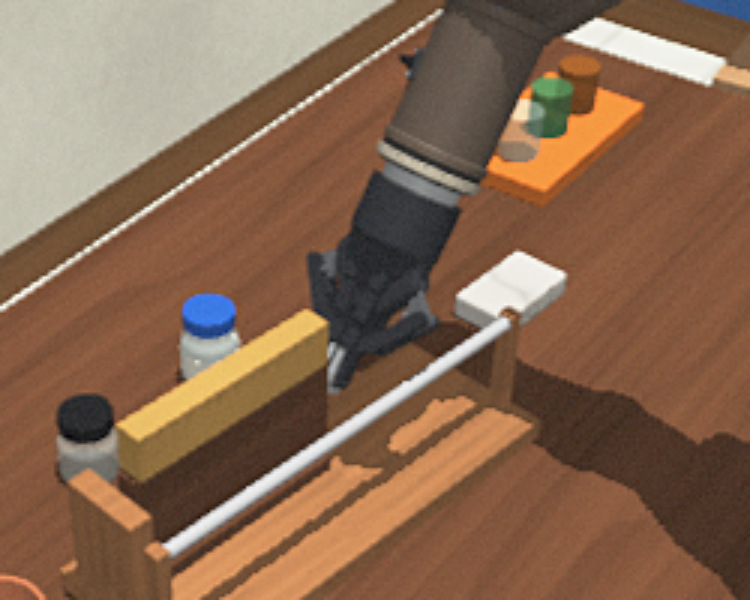

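View pics/top15.png

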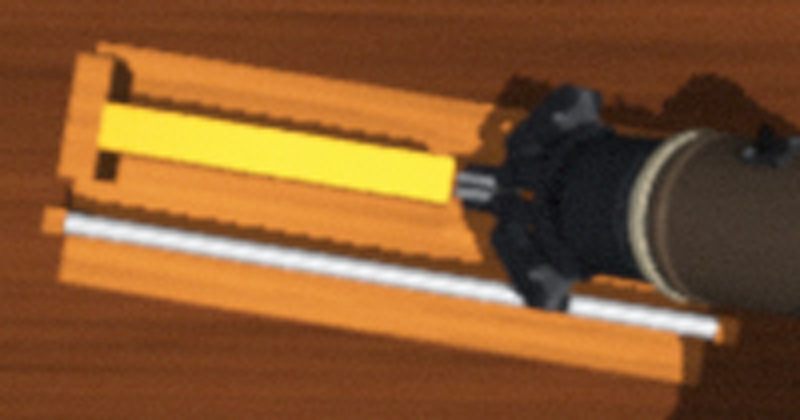

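```bash
python3 - <<'E'
from bench import *; from h import *
c=camera_params("top")
for p in [(104,103),(99,150),(447,203),(455,157)]: print(pin_ray(np.array(p)/4+[225,195],c,.175))
for p in [(112,60),(96,180)]: print(pin_ray(np.array(p)/4+[225,195],c,.12))
E
```

```text
[ 13.4894 168.1455 175.    ]
[-11.8546 166.7044 175.    ]
[-10.5392 -22.1952 175.    ]
[ 14.53   -22.5847 175.    ]
[ 40.1369 175.5965 120.    ]
[-28.4159 173.5242 120.    ]
```

apply_moves:
  linear:
    - [0.02,0,0.01]
    - [0.04,0,0.03]
    - [0.04,0,0.03]
  angular:
    - [0,0,0]
    - [0,0,0]
    - [0,0,0]
  grip: [0,0,0]

```text
time: 32.3
tool_pos: [0.5973, -0.0892, 0.154]
ee_rot: [0.721, 0.627, 0.223, -0.194]
wrist_force: [0.0, -4.2, 2.8]
finger_gap: -0.003
```

apply_moves:
  linear:
    - [0.03,0,0.01]
    - [0.05,0,0.03]
    - [0.05,0,0.03]
  angular:
    - [0,0,0]
    - [0,0,0]
    - [0,0,0]
  grip: [0,0,0]

```text
time: 32.67
tool_pos: [0.5973, -0.0885, 0.154]
ee_rot: [0.721, 0.627, 0.223, -0.194]
wrist_force: [-0.5, -4.3, 2.3]
finger_gap: 0.002
```

apply_moves:
  linear:
    - [0.03,0,0.01]
    - [0.05,0,0.03]
    - [0.05,0,0.03]
  angular:
    - [0,0,0]
    - [0,0,0]
    - [0,0,0]
  grip: [0,0,0]

```text
time: 33.05
tool_pos: [0.5974, -0.0881, 0.1541]
ee_rot: [0.721, 0.627, 0.223, -0.194]
wrist_force: [-0.6, -5.9, 2.1]
finger_gap: -0.002
```

apply_moves:
  linear:
    - [0.03,0,0.01]
    - [0.04,0,0.03]
    - [0.04,0,0.03]
  angular:
    - [0,0,0]
    - [0,0,0]
    - [0,0,0]
  grip: [0,0,0]

```text
time: 33.42
tool_pos: [0.5974, -0.088, 0.154]
ee_rot: [0.721, 0.627, 0.222, -0.194]
wrist_force: [-0.2, -7.0, 5.2]
finger_gap: 0.0
```

apply_moves:
  linear:
    - [0.02,0,-0.02]
    - [0.03,0,-0.02]
    - [0.04,0,-0.02]
    - [0.04,0,-0.02]
  angular:
    - [0,0,0]
    - [0,0,0]
    - [0,0,0]
    - [0,0,0]
  grip: [0,0,0,0]

```text
time: 33.92
tool_pos: [0.5974, -0.0879, 0.1541]
ee_rot: [0.721, 0.627, 0.222, -0.194]
wrist_force: [-0.4, -7.1, 2.4]
finger_gap: -0.0
```

```bash
python3 look.py 16; python3 look2.py 16
```

```text
t 33.925 ledge tcp mm [  2.8115 -73.354  154.1403] F [-0.4447 -7.1446  2.4369] gap mm -0.03982614805812992 oriErr [0.0005 0.5991 0.0025]
t 34.025 ledge tcp mm [  2.7993 -73.3806 154.1284] F [-0.994  -6.2837  1.4156] gap mm -0.04542299824365004 oriErr [0.0005 0.5991 0.0026]
```

View pics/top16.png

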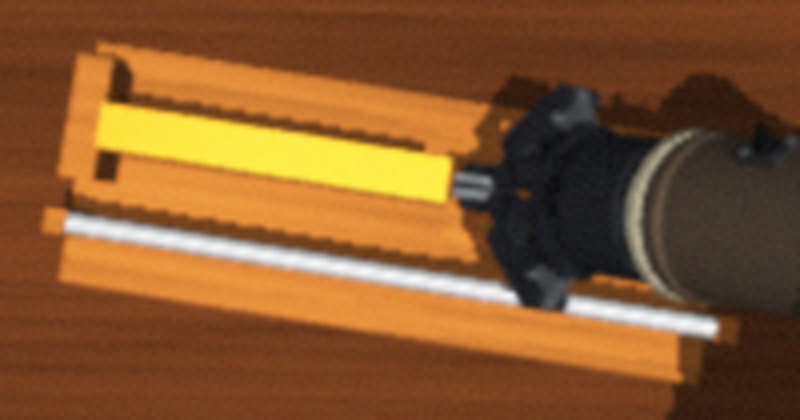

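View pics/z16.png

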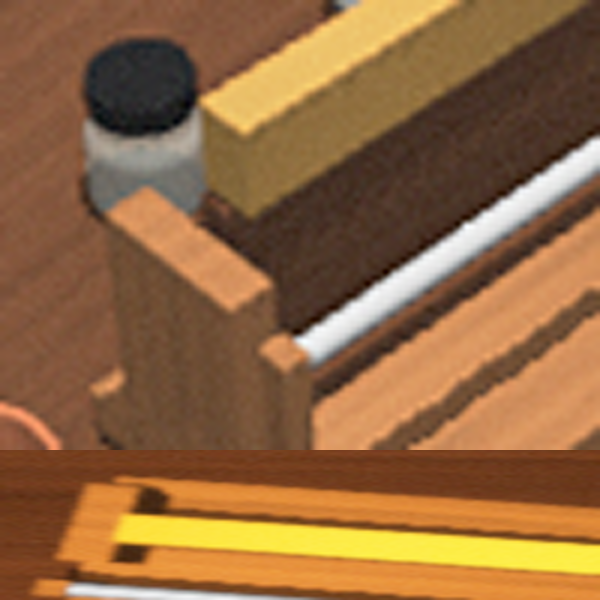

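apply_moves:
  linear:
    - [0.02,0,0.01]
    - [0.04,0,0.01]
    - [0.04,0,0.01]
  angular:
    - [0,0,0]
    - [0,0,0]
    - [0,0,0]
  grip: [0,0,0]

```text
time: 34.5
tool_pos: [0.5973, -0.0879, 0.1541]
ee_rot: [0.721, 0.627, 0.222, -0.194]
wrist_force: [-1.7, -6.3, 1.7]
finger_gap: 0.001
```

apply_moves:
  linear:
    - [0.02,0,0.01]
    - [0.04,0,0.02]
    - [0.05,0,0.03]
    - [0.05,0,0.03]
  angular:
    - [0,0,0]
    - [0,0,0]
    - [0,0,0]
    - [0,0,0]
  grip: [0,0,0,0]

```text
time: 35.0
tool_pos: [0.5974, -0.0878, 0.1542]
ee_rot: [0.721, 0.627, 0.222, -0.194]
wrist_force: [-1.8, -10.3, 2.6]
finger_gap: 0.005
```

```bash
python3 -c "
from bench import *; from h import *
rep(sense())"
```

```text
t 35.0 ledge tcp mm [  2.8127 -73.2094 154.1682] F [ -1.773  -10.2753   2.6218] gap mm 0.40460328195859235 oriErr [0.0003 0.5981 0.0032]
```

Force rose to 10 N with no further advance, so the foot is on the stop. I'll back off gently.

apply_moves:
  linear:
    - [-0.03,0,-0.02]
    - [-0.06,0,-0.04]
    - [-0.1,0,-0.07]
    - [-0.15,0,-0.1]
    - [-0.2,0,-0.14]
    - [-0.3,0,-0.2]
    - [-0.45,0,-0.3]
    - [-0.7,0,-0.48]
    - [-1.0,0,-0.7]
    - [-1.5,0,-1.0]
    - [-2.2,0,-1.5]
    - [-3.2,0,-2.2]
    - [-4.5,0,-3.1]
    - [-6,0,-4.1]
  angular:
    - [0,0,0]
    - [0,0,0]
    - [0,0,0]
    - [0,0,0]
    - [0,0,0]
    - [0,0,0]
    - [0,0,0]
    - [0,0,0]
    - [0,0,0]
    - [0,0,0]
    - [0,0,0]
    - [0,0,0]
    - [0,0,0]
    - [0,0,0]
  grip: [0,0,0,0,0,0,0,0,0,0,0,0,0,0]

```text
time: 36.75
tool_pos: [0.5873, -0.1597, 0.1545]
ee_rot: [0.721, 0.627, 0.223, -0.194]
wrist_force: [0.5, -0.4, 0.2]
finger_gap: 0.002
```

```bash
python3 look.py 17; python3 look2.py 17
```

```text
t 36.75 ledge tcp mm [   2.696  -145.8256  154.5126] F [ 0.4787 -0.3823  0.1652] gap mm 0.15407991212750283 oriErr [0.0004 0.5997 0.0022]
t 36.85 ledge tcp mm [   2.9093 -148.087   153.9033] F [-1.1592  0.6504 -0.5823] gap mm -0.23342157624236862 oriErr [-0.0005  0.5981  0.006 ]
```

View pics/side17.png

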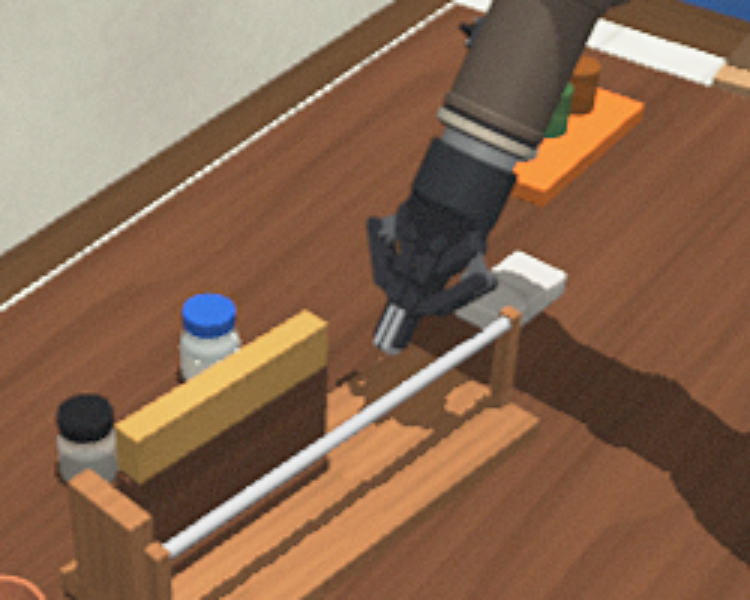

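View pics/top17.png

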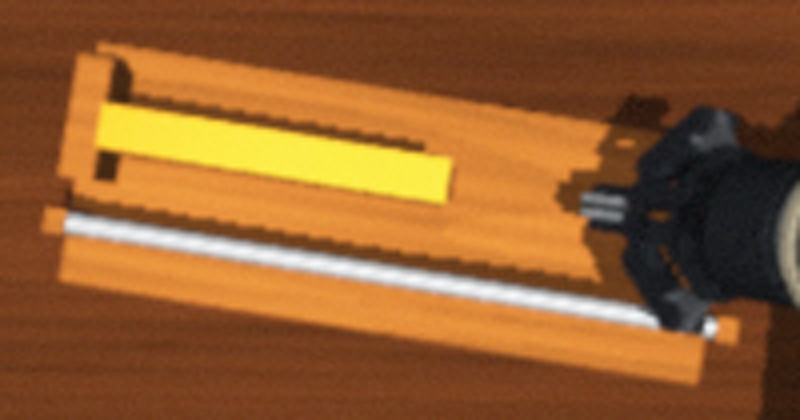

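View pics/z17.png

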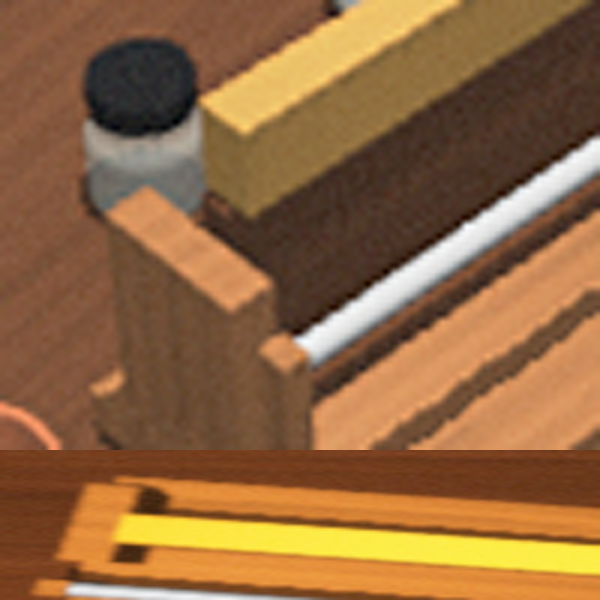

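apply_moves:
  linear:
    - [0.5,0,-0.8]
    - [1.4,0,-2.1]
    - [2.5,0,-3.7]
    - [3.6,0,-5.3]
    - [4.7,0,-6.9]
    - [5.6,0,-8.2]
    - [5.6,0,-8.2]
    - [5.6,0,-8.2]
    - [5.6,0,-8.2]
    - [5.6,0,-8.2]
  angular:
    - [0,0,0]
    - [0,0,0]
    - [0,0,0]
    - [0,0,0]
    - [0,0,0]
    - [0,0,0]
    - [0,0,0]
    - [0,0,0]
    - [0,0,0]
    - [0,0,0]
  grip: [0,0,0,0,0,0,0,0,0,0]

```text
time: 38.2
tool_pos: [0.5874, -0.1583, 0.2532]
ee_rot: [0.721, 0.627, 0.222, -0.195]
wrist_force: [0.0, 1.0, -0.2]
finger_gap: 0.002
```

```bash
python3 look.py 18; python3 - <<'E'
import cv2,numpy as np
for n in('side','top'):
    a,b=[cv2.imread(f'pics/{n}{k}.png').astype(int) for k in(17,18)]
    d=abs(a-b).max(2)
    r=d[250:600,0:330] if n=='side' else d[40:300,40:460]
    print(n,(r>60).sum(),r.max())
E
```

```text
t 38.2 ledge tcp mm [   2.6013 -144.4039  253.2353] F [ 0.0036  1.0128 -0.1577] gap mm 0.17045390268090804 oriErr [0.0016 0.6004 0.0022]
side 0 53
top 0 15
```

View pics/side18.png

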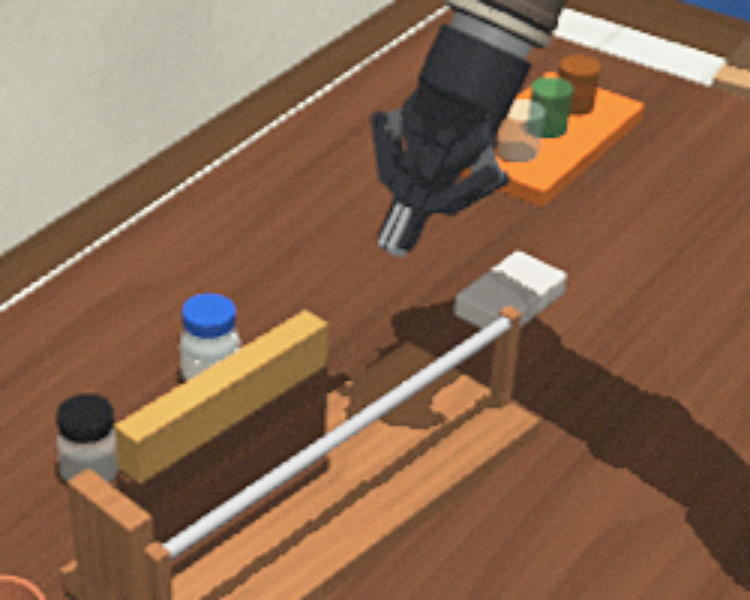

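The panel hasn't moved: it stands at the stop with the arm clear of everything. I'll hand the job in.

```bash
python3 -c "
from bench import *
print(hand_in())"
```

```text
the job is handed in; nothing more can be done
None
```

The panel is standing upright on its foot, touching the end stop, with nothing else touching it. I handed the job in at about 38 s of the 72 s allowed.

- **Tipping:** I put the open fingers on either side of the header, pushed it up from behind and let the front finger ease it level. The fingers never closed on it. I then opened them and it stood alone, with no visible movement between pictures.
- **Sliding:** I pushed the −y end of the frame slowly along the ledge with the closed fingers, at about 2–4 N. At the stop the push rose to about 10 N while the panel stayed put. I took that as contact, then backed off and raised the arm.
- **Last checks:**
  - Pictures taken about 1.5 s apart after backing off show the panel not moving.
  - The foot end came out at about 173–174 mm from the camera and the stop face at about 174–175 mm. The gap is within the roughly 2 mm calibration error, so the evidence for contact is the rise in push force, not the camera.
  - The panel was about 0.3° off parallel to the ledge.
  - The jars and the weight look unmoved in the pictures. The cup was mostly out of the last frames, but the arm never went near it.
- **Not fully checked:** I only read the force at the end of each move. The highest reading was about 10.8 N on the wrist, but peaks within a move were not seen.

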